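Hold the medicine box's sprung latch back with its key

TASK

The sprung latch of the grey medicine box stays back only while its key is held turned. Lift the loose dust cap off the lock and stand it right way up on the clear worktop, then take the key with the rectangular head from the wooden key block, push it fully home in the lock past its sticky pins and turn it a quarter turn clockwise, to the stop. Finish still gripping the key and holding it there, so that I can lift the lid; leave the round-headed key, the glass, the mug and the jar where they stand.

Things in the scene. Friction and masses are not known exactly. Their poses are not given: they have to be found in the camera images.
- lock (a point): Centre of the keyway's mouth, on top of the fixed grey medicine box (170 x 220 mm, top 80 mm up). x: along the keyway's long side at rest, away from the robot; z up. The keyway is 14 x 6 mm with a 1.5 mm chamfer and takes the key either way round (half a turn). Round it a collar of 34 mm diameter, its rim 0.5 mm above this point; it stands on the steel lock case, 46 x 72 mm, top 11.5 mm below.
- keyway_bottom (a point): Point fixed to the box, 26 mm under the keyway's mouth: the key's tip is here when fully home (shoulder on the lock's face). On the way the key's teeth snap past two pairs of sprung pins (about 5 N at 10 to 13 mm depth, 10 N at 19 to 22 mm; more if off-centre) and in the last 4.5 mm push down a sprung bottom pin (3 N). The lock cannot turn until the key is about 1.5 mm from home.
- lock_plug (a joint): Turn of the lock (rad): 0 at rest, grows clockwise seen from above to a stop at 1.5. A spring turns it back (0.02 N m at rest, 0.1 N m at the stop). The key has about 0.2 rad of play in the keyway, so turn it about 1.7 rad to reach the stop. The lock draws the steel bolt back off the lid.
- cap_knob (a point): Middle of the knob of the loose aluminium dust cap: a cup 41 mm in diameter, 16.5 mm high, open below, slipped 12 mm over the lock's collar with 1.5 mm of play; round knob of 17 mm diameter on top (35 mm high overall). The point is on the cap's axis 26.5 mm above its lower edge, which rests on the lock case; the knob's grip spans 7 mm above to 3 mm below it. z up. 28 to 50 g.
- box_key_head (a point): Centre of the rectangular black head, 30 (x) x 9 (y) x 36 (z) mm, of the box's key; grip it across the 9 mm (y). z up, x along the blade's width. Below: steel shoulder 18.5 x 12 x 7 mm, from 18 to 25 mm under this point; toothed blade 11 (x) x 4 (y) mm, 26 mm long, tip 51 mm under this point. Stands loose (about 1.2 mm slack) in a slot of the key block, shoulder on its top. 30 g.
- shed_key_head (a point): Centre of the round black head (36 mm diameter, 9 mm thick) of another key that stands in the block's other slot, 100 mm from the box's key; not to be touched.
- key_block: Fixed wooden key block, 60 (x) x 160 (y) x 38 (z) mm, origin at the centre of its underside. Slots at y = -50 and +50 mm; either key may stand in either. The worktop beyond it, from x = +80 to x = +180 mm and y = -40 to +40 mm in its frame, is clear.
- water_glass: Drinking glass, 80 mm diameter, 88 mm high, origin at the underside; leave it.
- mug: White mug, 88 x 127 x 95 mm, origin at the underside; leave it.
- gherkin_jar: Glass jar with black lid, 64 mm diameter, 94 mm high, origin at the underside; leave it.
- box_key_tip (a point): Rounded tip of the blade of the box's key, on the key's axis 51 mm under its head's centre.
- lid_handle (a point): Middle of the steel bail handle on the hinged lid of the medicine box, behind the lock; bar 8 mm thick, 90 mm long across the box, its top 5 mm above this point. Not to be handled.
Mind the look-alikes: they are no part of the job. Of the things that look like the part that bears cap_knob, the smallest one is meant.

How it is judged:
By the outcome, as a careful person would: the job done as asked, in the order asked, and still so for the second after the job is handed in, while the arm keeps its last pose, push and grip.
It also fails if it takes over 54 s, if anything falls off the work surface, if the arm or the gripper's body presses on something with over 40 N, if the wrist force passes 120 N, or if a joint passes its speed limit or range.

ROBOT

A 6-joint arm with a two-finger parallel gripper is mounted at the origin on a cart in front of the work surface, level with it; the furniture and walls round the work are solid. World frame = base frame: x ahead of the robot, y to its left, z up, the work surface at z = 0. Lengths are in mm, angles in rad, forces in N, time in s.
With the tool pointing down it reaches from about 300 to 875 mm from the base axis. Payload 6.4 kg.
Tool frame: the origin (TCP) lies on the centre line of the jaws, within the pads' length; the fingertips stand 8 mm ahead of it and the grasp point (between the pads) lies 11 mm behind it; z points along the fingers, y is the line along which they close (so a half turn about z gives the same grasp; the last joint's range is limited). The gripper opens to 85 mm and grips with 20 to 120 N. Pads are 22 mm wide; open, the fingers measure 114 mm over their backs; the gripper's body (76 mm by 85 mm) begins 54 mm behind the grasp point. The pads swing forward as they close: fully open they stand 13 mm farther back than shut.
Start: joints at [0.921, 0.181, 1.607, -0, 1.354, -0.206], TCP at [246.881, 519.318, 239.288] pointing down, gripper open.
Joint ranges: [-2.99, 2.99], [-0.89, 2.07], [0.3, 2.58], [-1.14, 4.28], [0, 2.63], [-3.12, 3.12]. Speed limits (rad/s): [2.57, 2.57, 3.01, 3.14, 3.14, 3.14].

INTERFACE

Orientations are given as a rotation vector (axis times angle).
In Python, from plant import env gives the robot as it stands.
- The arm moves only by the tool carry_out, never from a script. Its argument "motion" is a list that holds one entry, the list of rows, each a list of 5 numbers: the opening, from 0 (shut) to 1 (fully open), then the shift along the tool's x, y, z in units of 0.15 m (1.0 is 0.15 m), then the turn about the tool's z in units of pi rad (1.0 is pi rad). A call has 1 to 20 rows; each row shifts and turns the commanded pose from where the row before left it, along the tool's axes as they then stand; what a row does not reach is not made up. A row lasts 1/10 s, in which the tool goes at most 50 mm and 8.59 degrees, less where a joint would pass 70% of its speed; a pose out of reach is approached as far as the arm can. A call with a number of a shift or a turn outside -1 to 1 is refused whole. A call with a gripper value outside its range is refused whole. The fingers move at their own pace and stop on an object; "newtons" is the grip in N (left out, the last holds). Time passes only in rows, so rows that do not move let the fingers close. It gives the time, the measured TCP pose, the force, the opening and the grip force at its end, in the units of the state.
- env.observe(): the state, without advancing time (a new reading comes with each control period).
- env.get_image(name): name is "scene" or "top" or "wrist"; returns a dict with "pixels" (384x512x3 uint8, blue, green, red), "vfov" (degrees; the focal length in pixels is half the picture's height over the tangent of half this angle, whatever the lens; pixels are square), "cx", "cy" (the principal point, pixels), "pose" (4x4, takes a point from camera to world coordinates); the wrist camera has in their place "hand_eye" (4x4, takes a point from camera to tool coordinates, whose origin is the TCP and whose axes are the flange's). Camera axes: x right, y down, z forward; pixel columns grow to the right and rows downward; lengths in mm; the calibration is good to about 2 mm. A picture is of the moment at which its call begins: read the wrist's pose just before it. There is no depth.
- env.hand_in(): hands the job in; it is judged then, once.
The state is a dict: "time": time; "joints": joint angles; "joint_vel": joint speeds; "joint_efforts": joint torques, N m; "eef_pos": TCP position; "ee_rot": TCP orientation; "ft_force": force on the tool from outside, world axes, zero at the start; "moment": the same for the moment, N m; "gripper_width": finger opening in mm; "gripper_force": force on a finger pad.
Only numpy, scipy, OpenCV 4.12 (cv2) and the standard library are available. Lean on these libraries where they do the work, as an engineer would, in place of code of your own. Each camera call takes 0.05 s, during which the arm holds its last target. There are 200 camera calls.

## Working session

There is one attempt and no reset: what is moved stays moved. The work goes in short steps, Python scripts to look and compute and a tool call to move; the robot and the scene stay as the last step left them, time stands still between calls to the robot, and variables do not carry over. Pictures are saved under pics/ and viewed, at most 13 in all, crops included, and the job is handed in when it is done.

Besides the shell and the picture viewer there is one more tool, called by a JSON object that holds its "op" and its "data", one argument or row to a line. carry_out: Moves the arm, as the interface text tells. Its arguments: {"type":"object","properties":{"motion":{"type":"array","items":{"type":"array","items":{"type":"array","items":{"type":"number","minimum":-1,"maximum":1}}}},"newtons":{"type":"number"}},"required":["motion"]}

```bash
mkdir -p pics; cat > h.py <<'E'
import numpy as np, cv2
from scipy.spatial.transform import Rotation as R
from plant import env
def cam(n):
    s=env.observe(); d=env.get_image(n)
    if 'pose' in d: T=np.array(d['pose'])
    else:
        W=np.eye(4); W[:3,:3]=R.from_rotvec(s['ee_rot']).as_matrix(); W[:3,3]=s['eef_pos']; T=W@np.array(d['hand_eye'])
    f=192/np.tan(np.radians(d['vfov'])/2)
    return d['pixels'],T,f,d['cx'],d['cy']
def save(n,tag):
    c=cam(n); cv2.imwrite(f'pics/{tag}.png',c[0]); np.savez(f'{tag}.npz',T=c[1],f=c[2],cx=c[3],cy=c[4]); return c
def load(tag):
    z=np.load(f'{tag}.npz'); return z['T'],float(z['f']),float(z['cx']),float(z['cy'])
def ray(tag,u,v):
    T,f,cx,cy=load(tag); d=T[:3,:3]@np.array([(u-cx)/f,(v-cy)/f,1]); return T[:3,3],d/np.linalg.norm(d)
def atz(tag,u,v,z):
    o,d=ray(tag,u,v); return np.round(o+d*(z-o[2])/d[2],1)
def proj(tag,p):
    T,f,cx,cy=load(tag); q=T[:3,:3].T@(np.array(p)-T[:3,3]); return np.round([cx+f*q[0]/q[2],cy+f*q[1]/q[2]],1)
def tri(*obs):
    A=np.zeros((3,3));b=np.zeros(3)
    for t,u,v in obs:
        o,d=ray(t,u,v);P=np.eye(3)-np.outer(d,d);A+=P;b+=P@o
    return np.round(np.linalg.solve(A,b),1)
E
python3 - <<'E'
from h import *
a=save('scene','s0');b=save('top','t0');w=save('wrist','w0')
cv2.imwrite('pics/a0.png',cv2.resize(np.vstack([np.hstack([a[0],b[0]]),np.hstack([w[0],w[0]*0])]),(800,600),interpolation=cv2.INTER_AREA))
for t in 's0','t0','w0': print(load(t))
print(env.observe())
E
```

```text
(array([[ 1.94863151e-01, -8.28663304e-01,  5.24733725e-01,
        -2.26942076e+02],
       [-9.80761542e-01, -1.70961302e-01,  9.42286056e-02,
        -1.76709216e+02],
       [ 1.16253730e-02, -5.33000340e-01, -8.46035158e-01,
         1.32313287e+03],
       [ 0.00000000e+00,  0.00000000e+00,  0.00000000e+00,
         1.00000000e+00]]), 429.54560846509156, 263.84934138253215, 191.53248055911558)
(array([[ 2.94712061e-03, -9.92031269e-01,  1.25957434e-01,
         3.60360102e+02],
       [-9.99989027e-01, -3.38230083e-03, -3.24125302e-03,
        -5.79501156e+00],
       [ 3.64145028e-03, -1.25946499e-01, -9.92030352e-01,
         1.69303040e+03],
       [ 0.00000000e+00,  0.00000000e+00,  0.00000000e+00,
         1.00000000e+00]]), 473.26652258571977, 254.40424079164228, 190.7806804226706)
(array([[ 4.28990775e-01,  8.60776113e-01,  2.73918598e-01,
         1.76829362e+02],
       [ 9.03307365e-01, -4.08237196e-01, -1.31826389e-01,
         5.50632939e+02],
       [-1.64924595e-03,  3.03984991e-01, -9.52675393e-01,
         3.74318559e+02],
       [ 0.00000000e+00,  0.00000000e+00,  0.00000000e+00,
         1.00000000e+00]]), 277.88995922805526, 257.9225597219768, 191.85741418307785)
{'time': 0.15, 'joints': array([ 9.20677222e-01,  1.81381324e-01,  1.60772630e+00,  1.47815263e-05,
        1.35377871e+00, -2.06293852e-01]), 'joint_vel': array([-0.00063142, -0.00061612, -0.00122672, -0.00058656, -0.00011701,
        0.00038212]), 'joint_efforts': array([ 2.04735406e-03, -4.45258319e+01, -3.51693213e+01, -1.09733321e-04,
        5.80816253e-03, -2.90404978e-05]), 'eef_pos': array([246.64513313, 518.99330871, 238.61008116]), 'ee_rot': array([-6.91334840e-01, -3.06401692e+00,  1.83890531e-03]), 'ft_force': array([0.05044534, 0.04471449, 0.0144628 ]), 'moment': array([-0.04127752, -0.02359623, -0.00386266]), 'gripper_force': 0.0, 'gripper_width': 85.34208200457775}
```

View pics/t0.png

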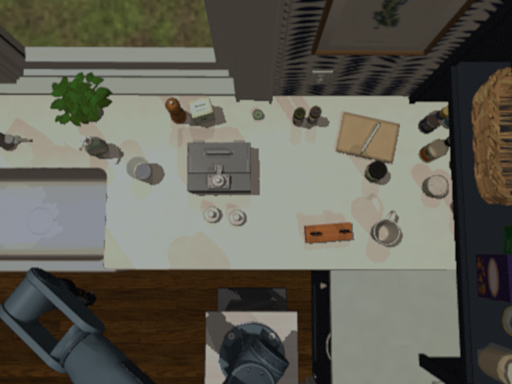

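View pics/s0.png

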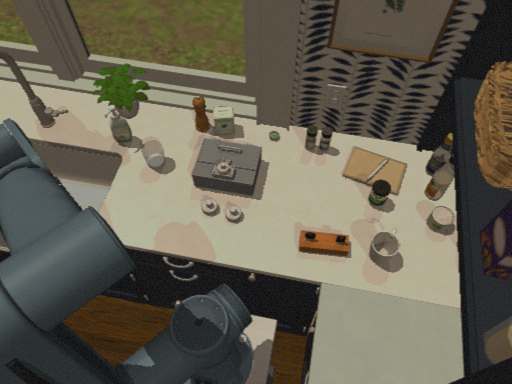

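The top view shows the box with a cap on its lock at (219,182), two look-alike caps on the worktop at (212,214) and (237,217), and the key block at (329,233). I'll confirm the cap and the keys in one enlarged crop sheet.

```bash
python3 - <<'E'
from h import *
s=cv2.imread('pics/s0.png');t=cv2.imread('pics/t0.png')
r=lambda i,x,y,w,h:cv2.resize(i[y:y+h,x:x+w],(400,300),interpolation=cv2.INTER_CUBIC)
cv2.imwrite('pics/c1.png',np.vstack([np.hstack([r(t,180,150,100,75),r(t,290,203,80,60)]),np.hstack([r(s,180,145,100,75),r(s,285,205,80,60)])]))
for n,u,v,z in [('capbox',219,182,115),('A',212,214,25),('B',237,217,25),('k1',317,233,60),('k2',345,233,60)]: print(n,atz('t0',u,v,z))
E
```

```text
capbox [590.1 108.4 115. ]
A [489.  138.2  25. ]
B [478.7  49.9  25. ]
k1 [ 422. -227.   60.]
k2 [ 422.3 -323.4   60. ]
```

View pics/c1.png

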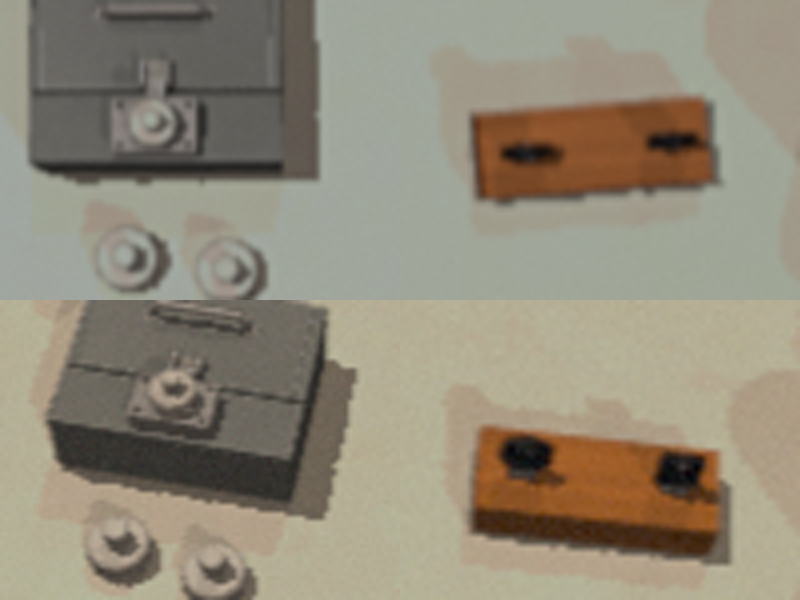

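The cap on the lock, top (219,182), has a visibly smaller flange than the two on the worktop at (212,214) and (237,217), and it sits on the collar, so it is the one meant. In the scene view the block's right-hand head, at world y ≈ -323, is rectangular, so that is the box key. The round head is on the left. The clear area lies around world (555,-275).

```bash
cat >> h.py <<'E'
def st():
    s=env.observe(); M=R.from_rotvec(s['ee_rot']).as_matrix(); return s,np.array(s['eef_pos']),M
def go(p,head=None):
    """shift in tool units to p (world), after/before turn; head=desired world heading(deg) of tool x"""
    s,e,M=st(); h=np.degrees(np.arctan2(M[1,0],M[0,0]))
    print('t',s['time'],'eef',e.round(1),'head',h.round(2),'tilt',M[:,2].round(3),'j6',s['joints'][5].round(2),'w',round(s['gripper_width'],1),'F',np.round(s['ft_force'],1))
    if p is not None: print('shift/150 (before turn)',(M.T@(np.array(p)-e)/150).round(3))
    if head is not None:
        d=(h-head+180)%360-180; print('turn units',round(d/180,4),'deg',round(d,2))
        if p is not None:
            a=np.radians(head);N=np.array([[np.cos(a),np.sin(a),0],[np.sin(a),-np.cos(a),0],[0,0,-1]]); print('shift/150 (after turn)',(N.T@(np.array(p)-e)/150).round(3))
E
python3 - <<'E'
from h import *
go([590,108,240],180); go([590,108,240],0)
print(np.round(np.array(env.get_image('wrist')['hand_eye']),3))
E
```

```text
t 0.15 eef [246.6 519.  238.6] head 154.57 tilt [-0.001 -0.001 -1.   ] j6 -0.21 w 85.3 F [0.1 0.  0. ]
shift/150 (before turn) [-3.244 -1.492 -0.008]
turn units -0.1413 deg -25.43
shift/150 (after turn) [-2.289 -2.74  -0.009]
t 0.15 eef [246.6 519.  238.6] head 154.57 tilt [-0.001 -0.001 -1.   ] j6 -0.21 w 85.3 F [0.1 0.  0. ]
shift/150 (before turn) [-3.244 -1.492 -0.008]
turn units 0.8587 deg 154.57
shift/150 (after turn) [ 2.289  2.74  -0.009]
[[   0.      -0.953   -0.304   76.653]
 [   1.       0.       0.      -1.511]
 [   0.      -0.304    0.953 -135.841]
 [   0.       0.       0.       1.   ]]
```

{"op": "carry_out", "data": {
  "motion": [
    [[1, 0, 0, 0, -0.047], [1, 0, 0, 0, -0.047], [1, 0, 0, 0, -0.047], [1, -0.1, -0.12, 0, 0], [1, -0.18, -0.22, 0, 0], [1, -0.18, -0.22, 0, 0], [1, -0.18, -0.22, 0, 0], [1, -0.18, -0.22, 0, 0], [1, -0.18, -0.22, 0, 0], [1, -0.18, -0.22, 0, 0], [1, -0.18, -0.22, 0, 0], [1, -0.18, -0.22, 0, 0], [1, -0.18, -0.22, 0, 0], [1, -0.18, -0.22, 0, 0], [1, -0.18, -0.22, 0, 0], [1, -0.15, -0.17, 0, 0], [1, -0.06, -0.03, 0, 0], [1, 0, 0, 0, 0]]
  ]
}}

```text
time: 2.0
eef_pos: [590.6, 107.1, 238.8]
ee_rot: [-0.005, -3.141, -0.0]
ft_force: [-0.7, 0.8, -0.3]
gripper_width: 85.8
gripper_force: 0.0
```

```bash
python3 - <<'E'
from h import *
go([590,108,240],180)
w=save('wrist','w1')
cv2.imwrite('pics/w1b.png',cv2.resize(w[0],(800,600),interpolation=cv2.INTER_CUBIC))
E
```

```text
t 2.0 eef [590.6 107.1 238.8] head 179.83 tilt [-0.001  0.    -1.   ] j6 -1.59 w 85.8 F [-0.7  0.8 -0.3]
shift/150 (before turn) [ 0.004  0.006 -0.008]
turn units -0.0009 deg -0.17
shift/150 (after turn) [ 0.004  0.006 -0.008]
```

View pics/w1b.png

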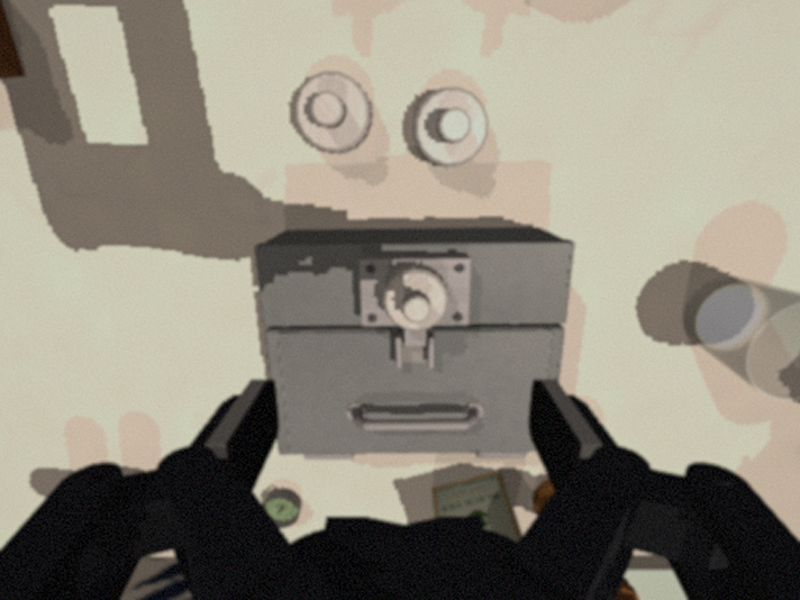

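The wrist view shows the cap's knob top at (417,307) in the enlarged picture and the lock case between (361,259) and (469,325). The lid handle at (415,412) is well clear. I'll go lower for a closer second view, which also gives the height by stereo.

{"op": "carry_out", "data": {
  "motion": [
    [[1, 0.1, 0, 0.15, 0], [1, 0.1, 0, 0.2, 0], [1, 0, 0, 0.05, 0], [1, 0, 0, 0, 0], [1, 0, 0, 0, 0]]
  ]
}}

```text
time: 2.55
eef_pos: [561.1, 108.7, 180.8]
ee_rot: [-0.0, 3.139, 0.0]
ft_force: [0.0, 0.3, 0.6]
gripper_width: 85.6
gripper_force: 0.0
```

```bash
python3 - <<'E'
from h import *
go(None)
w=save('wrist','w2')
cv2.imwrite('pics/w2b.png',cv2.resize(w[0][60:330,80:440],(800,600),interpolation=cv2.INTER_CUBIC))
E
```

```text
t 2.55 eef [561.1 108.7 180.8] head -179.99 tilt [ 0.002  0.    -1.   ] j6 -1.59 w 85.6 F [0.  0.3 0.6]
```

View pics/w2b.png

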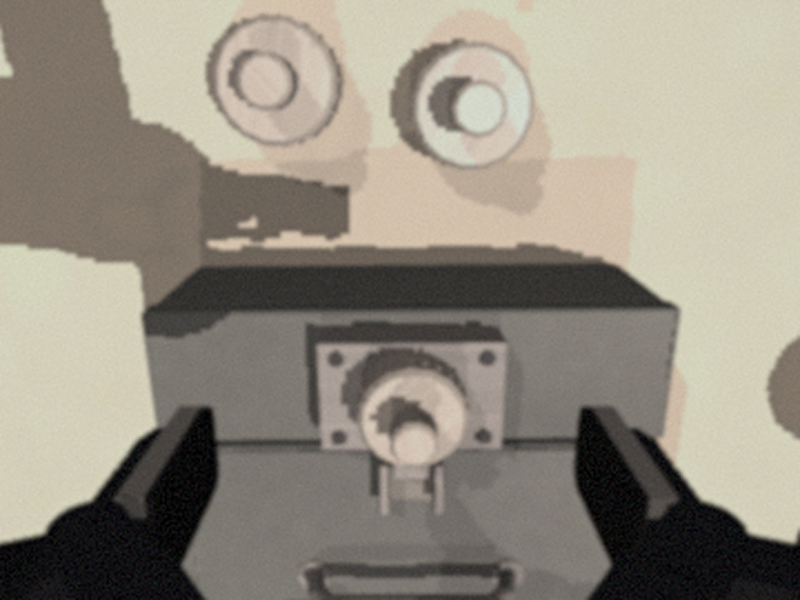

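The closer view shows the knob top at (414,440) in the crop and the four case screws centred on (411,397).

```bash
python3 - <<'E'
from h import *
c=lambda u,v:(80+u/2.2222-.3,60+v/2.2222-.3)
d=lambda u,v:(u/1.5625-.2,v/1.5625-.2)
print('knobtop',tri(('w1',*d(417,308)),('w2',*c(414,440))))
print('case',tri(('w1',*d(415,292)),('w2',*c(411.5,397.5))))
for z in(132,136,140): print(atz('w1',*d(417,308),z),atz('w2',*c(414,440),z))
for z in(98,101,104): print(atz('w1',*d(415,292),z),atz('w2',*c(411.5,397.5),z),'len', atz('w2',*c(507,345),z)-atz('w2',*c(316,345),z))
# box yaw & front corners at z=80
a=atz('w2',*c(146,312),80);b=atz('w2',*c(678,309),80);print(a,b,np.linalg.norm(b-a),np.degrees(np.arctan2(-(b-a)[0],(b-a)[1])))
a=atz('w2',*c(336,359),100);b=atz('w2',*c(487,358),100);print(np.degrees(np.arctan2(-(b-a)[0],(b-a)[1])))
print('flange worktop?',atz('w2',*c(470,104),16))
E
```

```text
knobtop [596.3 113.2 129.7]
case [594.9 112.9 101.1]
[595.5 113.3 132. ] [594.9 113.  132. ]
[594.2 113.2 136. ] [592.5 112.9 136. ]
[592.8 113.1 140. ] [590.1 112.7 140. ]
[595.8 113.   98. ] [596.5 113.   98. ] len [-0.1 72.9  0. ]
[594.9 113.  101. ] [595.  112.9 101. ] len [ 0. 72.  0.]
[594.  112.9 104. ] [593.4 112.8 104. ] len [-0.1 71.   0. ]
[567.3   5.3  80. ] [565.9 221.2  80. ] 215.904539090775 0.37152833280168185
0.49821161261364194
flange worktop? [487.4 141.2  16. ]
```

{"op": "carry_out", "data": {
  "motion": [
    [[0.45, -0.1, 0.015, 0, 0], [0.45, -0.123, 0.014, 0, 0], [0.45, 0, 0, 0.15, 0], [0.45, 0, 0, 0.1, 0], [0.45, 0, 0, 0.06, 0], [0.45, 0, 0, 0.035, 0], [0.45, 0, 0, 0, 0], [0, 0, 0, 0, 0], [0, 0, 0, 0, 0], [0, 0, 0, 0, 0], [0, 0, 0, 0, 0], [0, 0, 0, 0, 0]]
  ],
  "newtons": 30
}}

```text
time: 3.8
eef_pos: [594.0, 113.5, 128.8]
ee_rot: [0.001, 3.14, 0.003]
ft_force: [-1.0, 5.7, 3.8]
gripper_width: 15.3
gripper_force: 29.5
```

{"op": "carry_out", "data": {
  "motion": [
    [[0, 0, 0.004, -0.03, 0], [0, 0, 0, -0.05, 0], [0, 0, 0, -0.07, 0], [0, 0, 0, -0.15, 0], [0, 0, 0, -0.3, 0], [0, 0, 0, -0.1, 0], [0, 0, 0, 0, 0]]
  ]
}}

```text
time: 4.5
eef_pos: [595.7, 112.5, 237.0]
ee_rot: [0.002, 3.134, -0.001]
ft_force: [-0.1, -1.0, -0.7]
gripper_width: 15.3
gripper_force: 29.5
```

```bash
python3 - <<'E'
from h import *
go([552,-275,235],90)
w=save('wrist','w3')
c=lambda u,v:(u/1.5625-.2,v/1.5625-.2)
# block from top view, z=38 corners (crop c1: origin 290,203 scale 5)
k=lambda u,v:(290+u/5-.4,203+v/5-.4)
for p in [(472-400,116),(703-400,98),(713-400,184),(483-400,199)]: print(atz('t0',*k(*p),38 if p[1]<190 else 38))
cv2.imwrite('pics/w3b.png',cv2.resize(w[0],(800,600),interpolation=cv2.INTER_CUBIC))
E
```

```text
t 4.5 eef [595.7 112.5 237. ] head 179.94 tilt [ 0.008 -0.001 -1.   ] j6 -1.58 w 15.3 F [-0.1 -1.  -0.7]
shift/150 (before turn) [ 0.289 -2.584  0.013]
turn units 0.4996 deg 89.94
shift/150 (after turn) [-2.583 -0.291  0.013]
[ 447.8 -184.8   38. ]
[ 460.8 -346.6   38. ]
[ 401.  -352.3   38. ]
[ 390.1 -191.9   38. ]
```

View pics/w3b.png

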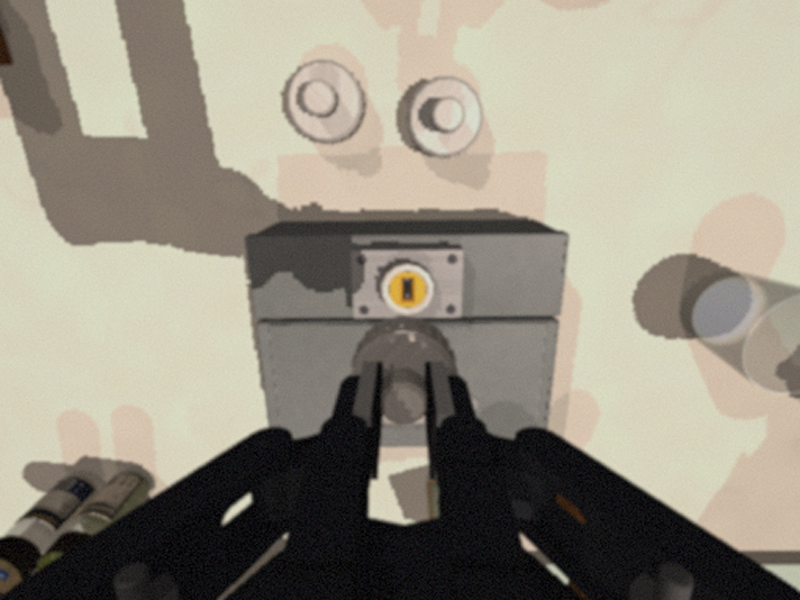

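The cap came off cleanly and hangs between the pads. The bare keyway is at (408,289), long side along world x. Next I carry the cap to the clear worktop.

{"op": "carry_out", "data": {
  "motion": [
    [[0, 0.01, -0.1, 0, 0], [0, 0.03, -0.2, 0, 0], [0, 0.03, -0.25, 0, 0], [0, 0.03, -0.25, 0, 0], [0, 0.03, -0.25, 0, 0], [0, 0.03, -0.25, 0, 0], [0, 0.03, -0.25, 0, 0], [0, 0.03, -0.25, 0, 0], [0, 0.03, -0.25, 0, 0], [0, 0.03, -0.25, 0, 0], [0, 0.01, -0.147, 0, 0], [0, 0, -0.05, 0, 0], [0, 0, 0, 0, 0.047], [0, 0, 0, 0, 0.047], [0, 0, 0, 0, 0.047], [0, 0, 0, 0, 0.047], [0, 0, 0, 0, 0.047], [0, 0, 0, 0, 0.047]]
  ]
}}

```text
time: 6.35
eef_pos: [548.9, -260.5, 230.9]
ee_rot: [-1.354, -2.832, -0.001]
ft_force: [0.1, -0.6, 0.4]
gripper_width: 15.1
gripper_force: 29.5
```

{"op": "carry_out", "data": {
  "motion": [
    [[0, 0, 0, 0.1, 0.047], [0, 0, 0, 0.2, 0.047], [0, 0, 0, 0.25, 0.047], [0, 0, 0, 0.25, 0.047], [0, 0, 0, 0.2, 0], [0, 0, 0, 0.15, 0], [0, 0, 0, 0.08, 0], [0, 0, 0, 0.05, 0], [0, 0, 0, 0.02, 0], [0, 0, 0, 0, 0]]
  ]
}}

```text
time: 7.35
eef_pos: [550.0, -261.7, 38.0]
ee_rot: [2.115, 2.322, 0.0]
ft_force: [0.0, 0.6, -0.5]
gripper_width: 15.0
gripper_force: 29.5
```

{"op": "carry_out", "data": {
  "motion": [
    [[0, 0, 0, 0.03, 0], [0, 0, 0, 0.015, 0], [0, 0, 0, 0, 0]]
  ]
}}

```text
time: 7.65
eef_pos: [549.7, -261.5, 30.9]
ee_rot: [2.115, 2.323, 0.0]
ft_force: [0.1, -0.3, -0.1]
gripper_width: 15.4
gripper_force: 29.5
```

{"op": "carry_out", "data": {
  "motion": [
    [[0, 0, 0, 0.008, 0], [0, 0, 0, 0.007, 0], [0, 0, 0, 0, 0]]
  ]
}}

```text
time: 7.95
eef_pos: [550.1, -261.6, 30.5]
ee_rot: [2.115, 2.323, -0.0]
ft_force: [-4.9, 4.4, 12.9]
gripper_width: 15.3
gripper_force: 30.8
```

{"op": "carry_out", "data": {
  "motion": [
    [[0, 0, 0, -0.008, 0], [0.2, 0, 0, 0, 0], [0.5, 0, 0, 0, 0], [0.6, 0, 0, 0, 0], [0.6, 0, 0, -0.1, 0], [0.6, 0, 0, -0.25, 0], [0.6, 0, 0, -0.3, 0], [0.6, 0, 0, -0.25, 0], [0.6, -0.05, -0.1, 0, 0], [0.6, -0.2, -0.2, 0, 0], [0.6, -0.15, -0.15, 0, 0], [0.6, 0, -0.1, 0, 0], [0.6, 0, 0, 0, 0]]
  ]
}}

```text
time: 9.25
eef_pos: [471.2, -329.7, 164.8]
ee_rot: [-2.118, -2.319, 0.0]
ft_force: [0.4, -0.6, -0.9]
gripper_width: 51.2
gripper_force: 0.0
```

```bash
python3 - <<'E'
from h import *
go([428,-320,165],94)
c=lambda u,v:(u/1.5625-.2,v/1.5625-.2)
for z in(110,112): print('lock w3',atz('w3',*c(408,289.5),z))
w=save('wrist','w4')
cv2.imwrite('pics/w4b.png',cv2.resize(w[0],(800,600),interpolation=cv2.INTER_CUBIC))
E
```

```text
t 9.25 eef [ 471.2 -329.7  164.8] head 95.2 tilt [-0.001  0.001 -1.   ] j6 -0.91 w 51.2 F [ 0.4 -0.6 -0.9]
shift/150 (before turn) [ 0.091 -0.281 -0.001]
turn units 0.0067 deg 1.2
shift/150 (after turn) [ 0.085 -0.283 -0.001]
lock w3 [596.2 113.5 110. ]
lock w3 [595.6 113.5 112. ]
```

View pics/w4b.png

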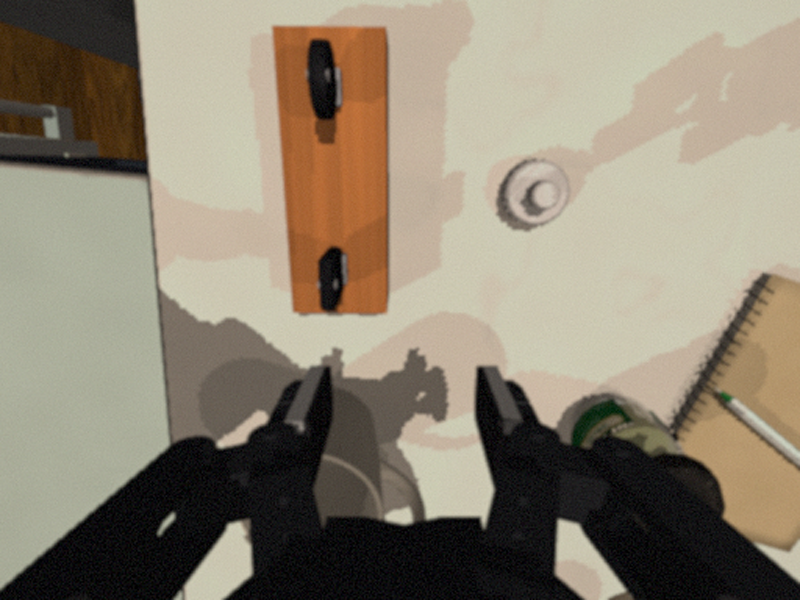

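The cap stands upright at (540,192). The block's top corners are at (274,27), (386,27), (388,312) and (294,313), and the box key's head is at (332,279). The mug sits below the gripper and is clear.

```bash
python3 - <<'E'
from h import *
c=lambda u,v:(u/1.5625-.2,v/1.5625-.2)
P=[atz('w4',*c(*p),38) for p in [(274,27),(386,27),(388,312),(294,313)]]
for p in P: print(p)
print('len',[np.linalg.norm(P[i]-P[(i+1)%4]).round(1) for i in range(4)])
m=np.mean(P,0);ax=(P[0]+P[1]-P[2]-P[3]);ax/=np.linalg.norm(ax);print('ctr',m,'yhead',np.degrees(np.arctan2(ax[1],ax[0])),'slots',m-50*ax,m+50*ax)
print('cap',atz('w4',*c(543,193),33.5))
print('head ctr',atz('w4',*c(332,279),70))
print('head top ends', atz('w4',*c(327,250),81),atz('w4',*c(326,308),81))
# predicted outline of key top
E
```

```text
[ 390.2 -192.8   38. ]
[ 449.2 -187.4   38. ]
[ 463.1 -346.4   38. ]
[ 403.1 -352.6   38. ]
len [np.float64(59.2), np.float64(159.6), np.float64(60.3), np.float64(160.3)]
ctr [ 426.4 -269.8   38. ] yhead 94.80528538151297 slots [ 430.58848834 -319.6242568    38.        ] [ 422.21151166 -219.9757432    38.        ]
cap [ 549.4 -264.3   33.5]
head ctr [ 431.1 -318.8   70. ]
head top ends [ 429.5 -300.6   81. ] [ 430.2 -332.1   81. ]
```

{"op": "carry_out", "data": {
  "motion": [
    [[0.5, 0.03, -0.083, 0, 0.002], [0.5, 0.032, -0.1, 0, 0], [0.5, 0.03, -0.08, 0, 0], [0.5, 0, 0, 0.15, 0], [0.5, 0, 0, 0.2, 0], [0.5, 0, 0, 0.2, 0], [0.5, 0, 0, 0.12, 0], [0.5, 0, 0, 0.055, 0], [0.5, 0, 0, 0, 0], [0.5, 0, 0, 0, 0]]
  ]
}}

```text
time: 10.3
eef_pos: [433.4, -319.0, 56.9]
ee_rot: [2.121, 2.316, -0.0]
ft_force: [-0.3, 0.2, 0.5]
gripper_width: 42.6
gripper_force: 0.0
```

```bash
python3 - <<'E'
from h import *
go([430.6,-319.6,56],94.8)
w=save('wrist','w5')
cv2.imwrite('pics/w5b.png',cv2.resize(w[0][90:384,60:452],(800,600),interpolation=cv2.INTER_CUBIC))
E
```

```text
t 10.3 eef [ 433.4 -319.    56.9] head 95.02 tilt [ 0.001 -0.001 -1.   ] j6 -0.94 w 42.6 F [-0.3  0.2  0.5]
shift/150 (before turn) [-0.002 -0.019  0.006]
turn units 0.0012 deg 0.22
shift/150 (after turn) [-0.002 -0.019  0.006]
```

View pics/w5b.png

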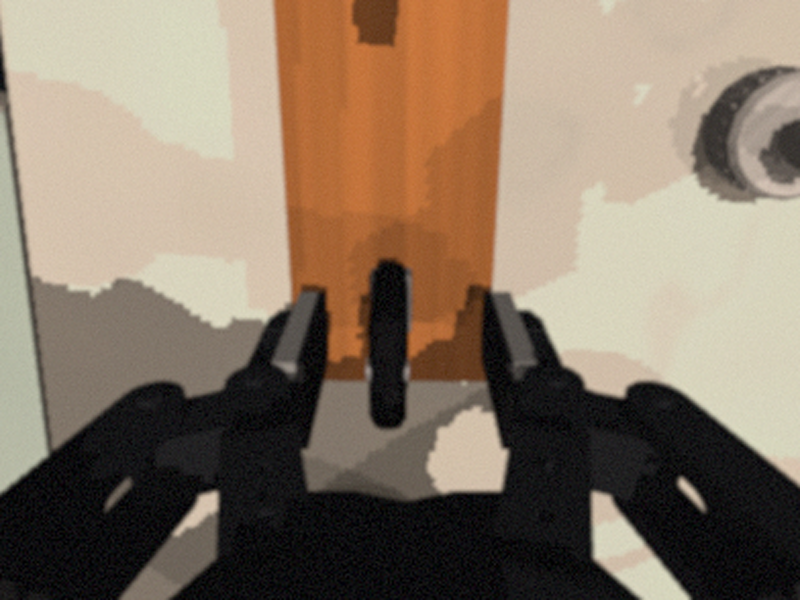

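The head is centred between the pads to within about 3 mm, sitting left at (389,345) against the finger centre at 405. I'll shift for that, close and lift.

{"op": "carry_out", "data": {
  "motion": [
    [[0.4, -0.002, -0.019, 0, 0.001], [0.3, 0, 0, 0.005, 0], [0, 0, 0, 0, 0], [0, 0, 0, 0, 0], [0, 0, 0, 0, 0], [0, 0, 0, 0, 0]]
  ],
  "newtons": 70
}}

```text
time: 10.95
eef_pos: [430.0, -319.6, 55.8]
ee_rot: [2.126, 2.312, -0.0]
ft_force: [-0.5, 1.1, 5.5]
gripper_width: 7.7
gripper_force: 68.5
```

{"op": "carry_out", "data": {
  "motion": [
    [[0, 0, 0, -0.03, 0], [0, 0, 0, -0.07, 0], [0, 0, 0, -0.12, 0], [0, 0, 0, -0.2, 0], [0, 0, 0, -0.25, -0.045], [0, 0, 0, -0.25, -0.047], [0, 0, 0, -0.15, -0.047], [0, 0, 0, -0.02, -0.047], [0, 0, 0, 0, -0.047], [0, 0, 0, 0, -0.047], [0, 0, 0, 0, -0.047], [0, 0, 0, 0, -0.047], [0, 0, 0, 0, -0.047], [0, 0, 0, 0, -0.047], [0, 0, 0, 0, 0]]
  ]
}}

```text
time: 12.45
eef_pos: [429.8, -319.2, 219.2]
ee_rot: [0.024, 3.141, -0.0]
ft_force: [0.2, -0.4, 0.2]
gripper_width: 8.2
gripper_force: 68.1
```

```bash
python3 - <<'E'
from h import *
go([595.5,113.2,185],180.45)
E
```

```text
t 12.45 eef [ 429.8 -319.2  219.2] head 179.13 tilt [ 0. -0. -1.] j6 -2.42 w 8.2 F [ 0.2 -0.4  0.2]
shift/150 (before turn) [-1.061  2.899  0.228]
turn units -0.0073 deg -1.32
shift/150 (after turn) [-1.127  2.874  0.228]
```

{"op": "carry_out", "data": {
  "motion": [
    [[0, 0, 0, 0, -0.007], [0, -0.047, 0.124, 0, 0], [0, -0.1, 0.25, 0, 0], [0, -0.1, 0.25, 0, 0], [0, -0.1, 0.25, 0, 0], [0, -0.1, 0.25, 0, 0], [0, -0.1, 0.25, 0, 0], [0, -0.1, 0.25, 0, 0], [0, -0.1, 0.25, 0, 0], [0, -0.1, 0.25, 0, 0], [0, -0.1, 0.25, 0, 0], [0, -0.1, 0.25, 0, 0], [0, -0.06, 0.2, 0.03, 0], [0, -0.02, 0.05, 0.1, 0], [0, 0, 0, 0.1, 0], [0, 0, 0, 0, 0], [0, 0, 0, 0, 0], [0, 0, 0, 0, 0]]
  ]
}}

```text
time: 14.25
eef_pos: [596.7, 111.5, 184.7]
ee_rot: [-0.005, 3.141, -0.0]
ft_force: [-0.1, -1.0, -0.8]
gripper_width: 8.0
gripper_force: 68.2
```

```bash
python3 - <<'E'
from h import *
go([595.7,113.3,185],180.45)
w=save('wrist','w6')
cv2.imwrite('pics/w6b.png',cv2.resize(w[0][150:300,160:360],(800,600),interpolation=cv2.INTER_CUBIC))
for p in ([595.7,113.3,111],[595.7,113.3,141]): print(proj('w6',p),(proj('w6',p)-[160,150])*4)
E
```

```text
t 14.25 eef [596.7 111.5 184.7] head -179.8 tilt [ 0.001 -0.    -1.   ] j6 -1.58 w 8.0 F [-0.1 -1.  -0.8]
shift/150 (before turn) [ 0.007  0.012 -0.002]
turn units -0.0014 deg -0.25
shift/150 (after turn) [ 0.007  0.012 -0.002]
[262.6 203. ] [410.4 212. ]
[263.3 217.8] [413.2 271.2]
```

View pics/w6b.png

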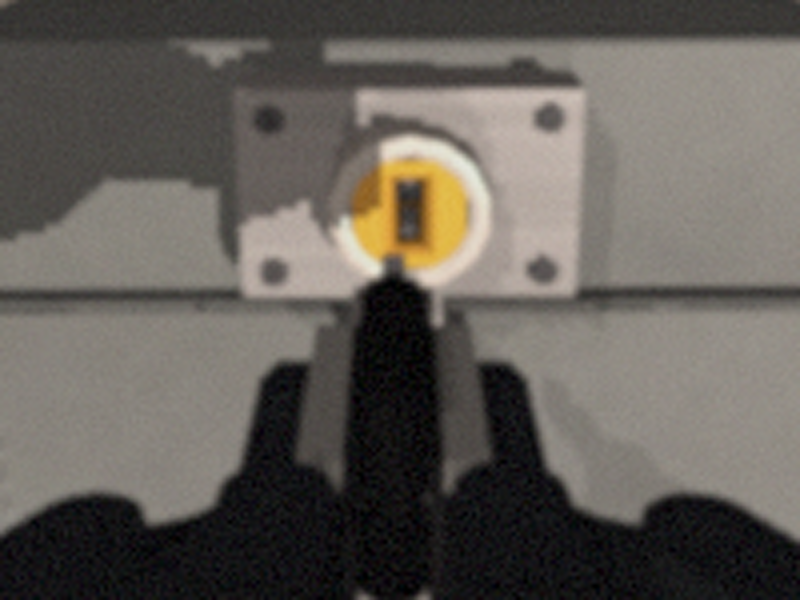

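The keyway is at (411,213) in the crop, as predicted. The visible blade tip is at (395,257), and the head and finger centre at u = 395, so about 3 mm of sideways shift is needed. I'll check the fore-aft offset by projecting the key's edges.

```bash
python3 - <<'E'
from h import *
from scipy.optimize import brentq
q=lambda p:(proj('w6',p)-[159.6,149.6])*4
for xk in(594,596,598):
  print(xk,'tipc',q([xk-5.5,110.3,141]),'tip r',q([xk-4.5,110.3,141.5]),'tip+3',q([xk-5.5,110.3,144]),'headbot',q([xk-15,110.3,174]),'headtop',q([xk-15,110.3,210]),'headtop far',q([xk+15,110.3,210]), 'shoulder',q([xk-9.25,110.3,160]))
# w5 head top ends, tool x axis
r=lambda u,v:(60+u/2.0408-.25,90+v/2.0408-.25)
for z in(79,81): print('w5 ends',atz('w5',*r(390,262),z),atz('w5',*r(388,425),z))
print('w5 headbot near end z45',atz('w5',*r(390,262),45))
g=cv2.imread('pics/w6.png',0); print(g[205:232,253:264])
E
```

```text
594 tipc [397.6 234. ] tip r [397.6 240.4] tip+3 [397.6 240.4] headbot [398.8 255.2] headtop [400. 378.] headtop far [398.8 603.2] shoulder [398.  255.6]
596 tipc [397.6 244.8] tip r [397.6 251.2] tip+3 [397.6 251.2] headbot [398.8 268.4] headtop [400. 394.] headtop far [398.8 617.2] shoulder [398.  267.6]
598 tipc [397.6 255.6] tip r [397.6 262. ] tip+3 [397.6 262. ] headbot [398.8 281.2] headtop [400. 410.] headtop far [398.4 630.8] shoulder [398.  279.2]
w5 ends [ 428.2 -292.    79. ] [ 431.1 -334.2   79. ]
w5 ends [ 428.2 -291.1   81. ] [ 431.  -332.6   81. ]
w5 headbot near end z45 [ 428.6 -306.5   45. ]
[[185 179 182 174 158 132  91  66  71  63  62]
 [185 182 179 175 163 133  94  71  81  82  74]
 [186 183 181 172 160 133  99  85  92  90  76]
 [184 183 178 177 161 133  95  79  78  84  72]
 [184 184 177 172 162 133  93  70  74  78  74]
 [181 183 179 175 164 138 107  90  86  90  90]
 [181 186 180 174 162 143 129 120 119 122 124]
 [185 180 179 166 155 146 137 139 141 147 150]
 [186 179 167 143 124 123 120 132 150 166 166]
 [198 182 149 115 103  99  98 120 149 172 180]
 [214 193 152 109  81  82  86 107 151 174 182]
 [223 210 166 111  82  80  79 102 138 163 172]
 [226 214 163 103  70  71  72  90 132 157 169]
 [206 183 134  85  53  47  47  78 117 147 166]
 [150 129  89  47  26  29  29  54  87 118 141]
 [ 83  66  38  21   5   5  13  28  48  62  91]
 [ 34  16  11   2   5   0  12   2   4  18  45]
 [ 14   7   8  14  16   7   2   4  12  19  17]
 [ 13   0   6  10   5  10  15  11   1   0   5]
 [  9  15  17  13  14  12  18  12   6  12   8]
 [ 18   6   4  16   1  15   6  11   2  12   5]
 [ 10  11   5   3  13  16   3  14  14   8  16]
 [  6   3   7  18   1   3   6  12  13  10   8]
 [  4  16  16  15  14  19  14  15  21   7  10]
 [ 19   5   6  13  12   8   1  13   7  17  11]
 [ 10   0   7  18   7  12  15   5  10  11   4]
 [  9   9  12   0  11   6  16   8  15   0  18]]
```

{"op": "carry_out", "data": {
  "motion": [
    [[0, 0.008, 0.02, 0, -0.001], [0, 0, 0, 0.08, 0], [0, 0, 0, 0.08, 0], [0, 0, 0, 0.03, 0], [0, 0, 0, 0.02, 0], [0, 0, 0, 0.02, 0], [0, 0, 0, 0, 0]]
  ]
}}

```text
time: 15.0
eef_pos: [595.2, 115.7, 149.3]
ee_rot: [0.014, -3.141, 0.0]
ft_force: [-0.1, -0.1, 0.0]
gripper_width: 7.9
gripper_force: 68.2
```

{"op": "carry_out", "data": {
  "motion": [
    [[0, 0, 0, 0.02, 0], [0, 0, 0, 0.02, 0], [0, 0, 0, 0.02, 0], [0, 0, 0, 0, 0]]
  ]
}}

```text
time: 15.4
eef_pos: [595.6, 115.7, 140.5]
ee_rot: [-0.013, 3.141, 0.0]
ft_force: [2.9, 0.8, -1.2]
gripper_width: 8.1
gripper_force: 68.1
```

{"op": "carry_out", "data": {
  "motion": [
    [[0, 0, 0, 0.02, 0], [0, 0, 0, 0.02, 0], [0, 0, 0, 0.015, 0], [0, 0, 0, 0, 0]]
  ]
}}

```text
time: 15.8
eef_pos: [596.0, 115.7, 132.7]
ee_rot: [-0.013, 3.14, 0.0]
ft_force: [5.7, 1.2, 1.0]
gripper_width: 8.0
gripper_force: 68.6
```

{"op": "carry_out", "data": {
  "motion": [
    [[0, -0.006, 0, 0.01, 0], [0, 0, 0, 0.015, 0], [0, 0, 0, 0.015, 0], [0, 0, 0, 0, 0]]
  ]
}}

```text
time: 16.2
eef_pos: [596.4, 115.7, 127.3]
ee_rot: [-0.014, 3.141, -0.0]
ft_force: [1.3, -0.2, 8.4]
gripper_width: 8.2
gripper_force: 69.7
```

{"op": "carry_out", "data": {
  "motion": [
    [[0, 0, 0, 0.01, 0], [0, 0, 0, 0, 0], [0, 0, 0, 0, 0]]
  ]
}}

```text
time: 16.5
eef_pos: [596.5, 115.7, 127.1]
ee_rot: [-0.014, 3.141, -0.0]
ft_force: [-2.0, -0.6, 16.4]
gripper_width: 8.3
gripper_force: 71.1
```

{"op": "carry_out", "data": {
  "motion": [
    [[0, 0, 0, 0.01, 0], [0, 0, 0, 0.01, 0], [0, 0, 0, 0, 0]]
  ]
}}

```text
time: 16.8
eef_pos: [596.7, 115.7, 126.8]
ee_rot: [-0.014, 3.14, -0.001]
ft_force: [-10.7, -1.5, 33.2]
gripper_width: 8.4
gripper_force: 73.8
```

```bash
python3 - <<'E'
from h import *
go(None)
w=save('wrist','w7')
cv2.imwrite('pics/w7b.png',cv2.resize(w[0][150:300,160:360],(800,600),interpolation=cv2.INTER_CUBIC))
E
```

```text
t 16.8 eef [596.7 115.7 126.8] head -179.47 tilt [ 0.001 -0.001 -1.   ] j6 -1.58 w 8.4 F [-10.7  -1.5  33.2]
```

View pics/w7b.png

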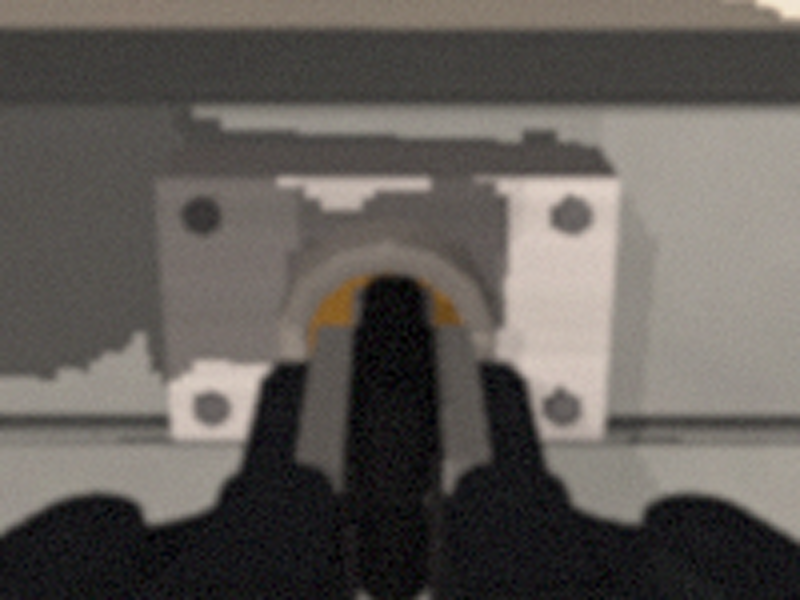

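The key is still square in the jaws, with its head over the keyway at (393,280), and it is on a stiff stop, so the shoulder is home. I'll ease the push and start turning clockwise.

{"op": "carry_out", "data": {
  "motion": [
    [[0, 0, 0, -0.01, 0], [0, 0, 0, 0, 0.03], [0, 0, 0, 0, 0.03], [0, 0, 0, 0, 0.03], [0, 0, 0, 0, 0.03], [0, 0, 0, 0, 0.03], [0, 0, 0, 0, 0]]
  ],
  "newtons": 90
}}

```text
time: 17.55
eef_pos: [596.9, 115.3, 127.0]
ee_rot: [0.723, 3.055, -0.001]
ft_force: [-5.5, -2.6, 23.9]
gripper_width: 7.4
gripper_force: 88.7
```

```bash
python3 - <<'E'
from h import *
go(None); print(env.observe()['moment'])
E
```

```text
t 17.55 eef [596.9 115.3 127. ] head 153.36 tilt [ 0.002 -0.001 -1.   ] j6 -1.11 w 7.4 F [-5.5 -2.6 23.9]
[-0.36468231  1.09386228  0.03129963]
```

{"op": "carry_out", "data": {
  "motion": [
    [[0, 0, 0, 0, 0.035], [0, 0, 0, 0, 0.035], [0, 0, 0, 0, 0.035], [0, 0, 0, 0, 0.035], [0, 0, 0, 0, 0.035], [0, 0, 0, 0, 0.035], [0, 0, 0, 0, 0]]
  ]
}}

```text
time: 18.25
eef_pos: [596.9, 114.5, 127.0]
ee_rot: [1.674, 2.655, -0.002]
ft_force: [-6.7, -5.3, 23.6]
gripper_width: 8.1
gripper_force: 88.8
```

```bash
python3 - <<'E'
from h import *
go(None); print(env.observe()['moment'])
E
```

```text
t 18.25 eef [596.9 114.5 127. ] head 115.53 tilt [ 0.002 -0.002 -1.   ] j6 -0.45 w 8.1 F [-6.7 -5.3 23.6]
[-0.80768685  1.09525509  0.01996225]
```

{"op": "carry_out", "data": {
  "motion": [
    [[0, 0, 0, 0, 0.035], [0, 0, 0, 0, 0.035], [0, 0, 0, 0, 0.035], [0, 0, 0, 0, 0.035], [0, 0, 0, 0, 0.03], [0, 0, 0, 0, 0.015], [0, 0, 0, 0, 0]]
  ]
}}

```text
time: 18.95
eef_pos: [596.0, 114.6, 127.0]
ee_rot: [2.364, 2.067, -0.003]
ft_force: [-10.2, -6.0, 27.4]
gripper_width: 7.6
gripper_force: 89.2
```

```bash
python3 - <<'E'
from h import *
go(None); print(env.observe()['moment'])
E
```

```text
t 18.95 eef [596.  114.6 127. ] head 82.35 tilt [-0.001 -0.002 -1.   ] j6 0.13 w 7.6 F [-10.2  -6.   27.4]
[-0.92127226  1.79192059  0.08407182]
```

{"op": "carry_out", "data": {
  "motion": [
    [[0, 0, 0, 0, 0.015], [0, 0, 0, 0, 0.01], [0, 0, 0, 0, 0], [0, 0, 0, 0, 0]]
  ]
}}

```text
time: 19.35
eef_pos: [595.7, 114.7, 127.0]
ee_rot: [2.442, 1.975, -0.004]
ft_force: [-10.2, -5.3, 28.1]
gripper_width: 7.9
gripper_force: 89.3
```

```bash
python3 - <<'E'
from h import *
go(None); print(env.observe()['moment'])
w=save('wrist','w8');s=save('scene','s8')
g=cv2.resize(w[0][130:330,130:400],(540,400),interpolation=cv2.INTER_CUBIC); h=cv2.resize(s[0][120:260,180:360],(540,420),interpolation=cv2.INTER_CUBIC)
cv2.imwrite('pics/x8.png',np.hstack([cv2.resize(g,(400,300)),cv2.resize(h,(386,300))]))
E
```

```text
t 19.35 eef [595.7 114.7 127. ] head 77.93 tilt [-0.001 -0.002 -1.   ] j6 0.21 w 7.9 F [-10.2  -5.3  28.1]
[-0.83279396  2.08126187  0.10680658]
```

View pics/x8.png

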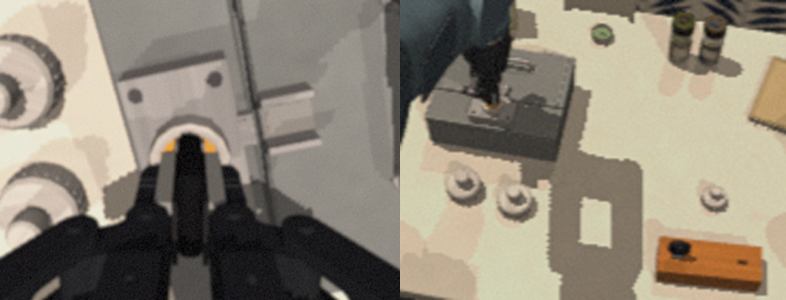

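{"op": "carry_out", "data": {
  "motion": [
    [[0, 0, 0, 0, 0.015], [0, 0, 0, 0, 0.01], [0, 0, 0, 0, 0], [0, 0, 0, 0, 0]]
  ]
}}

```text
time: 19.85
eef_pos: [595.4, 114.8, 127.0]
ee_rot: [2.518, 1.878, -0.005]
ft_force: [-12.3, -4.5, 29.4]
gripper_width: 7.7
gripper_force: 89.5
```

```bash
python3 - <<'E'
from h import *
go(None); print(env.observe()['moment'])
E
```

```text
t 19.85 eef [595.4 114.8 127. ] head 73.44 tilt [-0.002 -0.002 -1.   ] j6 0.29 w 7.7 F [-12.3  -4.5  29.4]
[-0.78086966  2.27265974  0.15241484]
```

{"op": "carry_out", "data": {
  "motion": [
    [[0, 0, 0, -0.006, 0.012], [0, 0, 0, 0, 0], [0, 0, 0, 0, 0], [0, 0, 0, 0, 0]]
  ]
}}

```text
time: 20.25
eef_pos: [595.2, 114.9, 127.1]
ee_rot: [2.553, 1.83, -0.005]
ft_force: [-10.4, -3.7, 25.0]
gripper_width: 8.0
gripper_force: 88.8
```

```bash
python3 - <<'E'
from h import *
go(None); print(env.observe()['moment'])
E
```

```text
t 20.25 eef [595.2 114.9 127.1] head 71.28 tilt [-0.002 -0.002 -1.   ] j6 0.32 w 8.0 F [-10.4  -3.7  25. ]
[-0.68766114  1.87779171  0.14169388]
```

```bash
python3 -c "
from h import *
print(env.hand_in())"
```

```text
the job is handed in; nothing more can be done
None
```

The job is handed in, at about 20 s of the 54 s allowed: the dust cap stands upright on the clear worktop, and the rectangular-headed key is home in the lock and turned clockwise. The gripper still holds it there at about 89 N. That it is fully home and at the stop I judged from the push and turning resistance, not from a direct reading. The judge's result was not shown to me.

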